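Put the soldering supplies back in their own trays

TASK

The flux tin, the heat sink and the solder reel each stand in the wrong tray. Put the flux tin in the round dish, the heat sink in the square tray and the solder reel in the oblong tray, each standing upright and flat on the tray's floor; on the way set one of them down on the empty cork pad to make room. Keep all three upright throughout and leave the tip-cleaner pot and the circuit board where they are.

Things in the scene. Friction and masses are not known exactly. Their poses are not given: they have to be found in the camera images.
- flux_tin: Loose plain steel round tin with a closed lid, 50 mm diameter, 34 mm high, about 90 g, upright. Origin at the centre of its underside, z up. It starts in the square tray.
- heat_sink: Loose bare aluminium heat sink, a block 44 x 44 mm and 38 mm high: a 6 mm base with seven upright fins that run along its x. Sides parallel to its x and y axes; may be gripped across either pair of sides. About 110 g. Origin at the centre of its underside, z up. It starts in the oblong tray.
- solder_reel: Loose full reel of solder standing on its flange: two grey flanges 54 mm in diameter and 4 mm thick, 50 mm high over all, between them the wound grey metal wire, 51 mm in diameter. About 180 g. Origin at the centre of its underside, z up. It starts in the round dish.
- round_dish: Round black plastic dish fixed to the mat, outside diameter 92 mm, inside 84 mm. Origin at the centre of its underside, z up; the inner floor is 4 mm and the top of the lip 10 mm above the origin.
- square_tray: Square black plastic tray fixed to the mat, outside 92 x 92 mm, inside 84 x 84 mm, sides parallel to its x and y axes. Origin at the centre of its underside, z up; the inner floor is 4 mm and the top of the lip 10 mm above the origin.
- oblong_tray: Oblong black plastic tray fixed to the mat, outside 136 mm along its x and 92 mm along its y, inside 128 x 84 mm. Origin at the centre of its underside, z up; the inner floor is 4 mm and the top of the lip 10 mm above the origin.
- cork_pad: Flat square cork pad fixed to the mat, 100 x 100 mm, 4 mm thick, without a lip, empty at the start: the free spot. Origin at the centre of its underside, z up; its top is 4 mm above the origin.
- cleaner_pot: Bystander, loose: dark steel tip-cleaner pot topped with brass wool, 68 mm diameter at the foot, 47 mm high. Origin at the centre of its underside. Leave it where it is.
- circuit_board: Bystander, loose: green circuit board with parts on it, 60 mm along its x, 85 mm along its y, 18 mm high. Origin at the centre of its underside. Leave it where it is.
There are look-alikes about, which are no part of the job. What is shaped like the heat_sink but blue is not meant.

How it is judged:
On the way:
1. one of the three things has been set down upright on the cork pad and released (((angle between flux_tin's own z axis and vertical below 0.06 rad and linear speed of flux_tin below 0.02 m/s and contact force between flux_tin and the fingers below 0.05 N and x of flux_tin in the frame of cork_pad between -0.035 and 0.035 m and y of flux_tin in the frame of cork_pad between -0.035 and 0.035 m and z of flux_tin in the frame of cork_pad between 0.002 and 0.006 m) or (angle between heat_sink's own z axis and vertical below 0.06 rad and linear speed of heat_sink below 0.02 m/s and contact force between heat_sink and the fingers below 0.05 N and x of heat_sink in the frame of cork_pad between -0.035 and 0.035 m and y of heat_sink in the frame of cork_pad between -0.035 and 0.035 m and z of heat_sink in the frame of cork_pad between 0.002 and 0.006 m) or (angle between solder_reel's own z axis and vertical below 0.06 rad and linear speed of solder_reel below 0.02 m/s and contact force between solder_reel and the fingers below 0.05 N and x of solder_reel in the frame of cork_pad between -0.035 and 0.035 m and y of solder_reel in the frame of cork_pad between -0.035 and 0.035 m and z of solder_reel in the frame of cork_pad between 0.002 and 0.006 m))), for 0.2 s.
At the end, for the whole second after the job is handed in: Flux tin in the round dish, heat sink in the square tray, solder reel in the oblong tray: each inside the lip, flat on the floor (within 2 mm, tilt under 0.06 rad), released and at rest; tip-cleaner pot and circuit board within 20 mm of where they began (angle between each of flux_tin, heat_sink, solder_reel's own z axis and vertical below 0.06 rad and linear speed of each of flux_tin, heat_sink, solder_reel below 0.02 m/s and contact force between each of flux_tin, heat_sink, solder_reel and the fingers below 0.05 N and x of flux_tin in the frame of round_dish between -0.02 and 0.02 m and y of flux_tin in the frame of round_dish between -0.02 and 0.02 m and z of flux_tin in the frame of round_dish between 0.002 and 0.006 m and x of heat_sink in the frame of square_tray between -0.023 and 0.023 m and y of heat_sink in the frame of square_tray between -0.023 and 0.023 m and z of heat_sink in the frame of square_tray between 0.002 and 0.006 m and x of solder_reel in the frame of oblong_tray between -0.04 and 0.04 m and y of solder_reel in the frame of oblong_tray between -0.018 and 0.018 m and z of solder_reel in the frame of oblong_tray between 0.002 and 0.006 m and distance of each of cleaner_pot, circuit_board from where it was at the start of the episode below 0.02 m); the robot touches nothing.
It fails at once if the flux tin is tipped over (more than 0.6 rad) (angle between flux_tin's own z axis and vertical above 0.6 rad).
It fails at once if the heat sink is tipped over (more than 0.6 rad) (angle between heat_sink's own z axis and vertical above 0.6 rad).
It fails at once if the solder reel is tipped over (more than 0.6 rad) (angle between solder_reel's own z axis and vertical above 0.6 rad).
It fails at once if the tip-cleaner pot is pushed more than 20 mm (distance of cleaner_pot from where it was at the start of the episode above 0.02 m).
It fails at once if the circuit board is pushed more than 20 mm (distance of circuit_board from where it was at the start of the episode above 0.02 m).
It also fails if it takes over 93 s, if anything falls off the work surface, if the arm or the gripper's body presses on something with over 40 N, if the wrist force passes 120 N, or if a joint passes its speed limit or range.

ROBOT

A 6-joint arm with a two-finger parallel gripper is mounted at the origin on the work surface. World frame = base frame: x ahead of the robot, y to its left, z up, the work surface at z = 0. Lengths are in m, angles in rad, forces in N, time in s.
With the tool pointing down it reaches from about 0.275 to 0.825 m from the base axis. Payload 4.9 kg.
Tool frame: the origin (TCP) lies midway between the tips of the shut fingers; the grasp point (between the pads) lies 19 mm behind it (grip_point_offset is the distance from the TCP to the grasp point, in m); z points along the fingers, y is the line along which they close (so a half turn about z gives the same grasp; the last joint's range is limited). The gripper opens to 85 mm and grips with 20 to 120 N. Pads are 22 mm wide; open, the fingers measure 114 mm over their backs; the gripper's body (76 mm by 85 mm) begins 54 mm behind the grasp point. The pads swing forward as they close: fully open they stand 13 mm farther back than shut.
Start: joints at [1.162, 0.326, -0.193, 1.052, 0, 1.437], TCP at [0.149, 0.529, 0.206] pointing down, gripper open.
Joint ranges: [-2.65, 2.65], [-0.97, 1.79], [-1.3, 1.35], [-1.93, 2.1], [-1.47, 1.37], [-3.14, 3.14]. Speed limits (rad/s): [2.57, 2.57, 3.14, 3.14, 3.14, 3.14].

INTERFACE

Orientations are given as a rotation vector (axis times angle).
In Python, from cell import * gives the robot as it stands. Calls block until the motion is done:
- movep(position, orientation): joint-space move of the TCP to a pose.
- move_l(position, velocity=0.15, rot=None, until_force=None): straight line of the TCP; rot=None keeps the orientation; velocity is the mean speed in m/s. With until_force (N) it stops when the force on the tool has changed by that much, and returns True; else False.
- set_joints(angles): joint-space move.
- let_go() and grab(newtons=None): open the fingers fully, or close them until they stop; newtons is the grip in N (None keeps the last).
- sleep(seconds).
- ik(position, orientation): joint angles nearest the present ones, or None.
- get_state(): the state.
- grab_frame(name): name is "side" or "top" or "wrist"; returns a dict with "img" (400x640x3 uint8, red, green, blue), "fx", "fy", "cx", "cy" (pixels), "cam_to_world" (4x4, takes a point from camera to world coordinates); the wrist camera has in their place "T_tool_cam" (4x4, takes a point from camera to tool coordinates, whose origin is the TCP and whose axes are the flange's). Camera axes: x right, y down, z forward; pixel columns grow to the right and rows downward; lengths in m; the calibration is good to about 2 mm. A picture is of the moment at which its call begins: read the wrist's pose just before it. There is no depth.
A pose or a line that the arm cannot do raises MotionError and nothing moves.
- sign_off(): hands the job in; it is judged then, once.
Trained networks look in the newest picture that a camera, given by its name, has taken for a name from the list of things; names that differ only in an ending like _2 or _b are one class to them, and where a whole thing is asked for, a point or a joint stands for the part that bears it (a point fixed in the world has none). Each returns a list of dicts, best first, with "score" (0 to 1); they miss things now and then, are a little off and sometimes report something else, mostly with a low value. They report only what shows in the picture. A call takes as long as a camera call. They do not tell look-alikes from the thing itself.
- spot_in(camera, name): "centre" ([column, row] in pixels, amid what is visible of it).
- silhouettes(camera, name): "mask" (400x640 bool, what is visible of it) and "centre" ([column, row] in pixels, amid what is visible of it).
- tip_of(camera, name): "centre" ([column, row] in pixels: a listed point, or the origin of a listed thing).
The state is a dict: "clock": time; "q": joint angles; "joint_velocities": joint speeds; "tau": joint torques, N m; "position": TCP position; "eef_rot": TCP orientation; "contact_force": force on the tool from outside, world axes, zero at the start; "wrist_torque": the same for the moment, N m; "finger_gap": opening from 0.0 (shut) to 1.0 (fully open); "grasp_force": force on a finger pad.
Only numpy, scipy, OpenCV 4.12 (cv2) and the standard library are available. Lean on these libraries where they do the work, as an engineer would, in place of code of your own. Each camera call takes 0.05 s, during which the arm holds its last target. There are 200 camera calls.

## Working session

There is one attempt and no reset: what is moved stays moved. The work goes in short steps, each a Python script; the robot and the scene stay as the last script left them, time stands still between calls to the robot, and variables do not carry over. Pictures are saved under pics/ and viewed, at most 14 in all, crops included, and the job is handed in when it is done.

```bash
ls; mkdir -p pics
python3 - <<'E'
from cell import *
import cv2, numpy as np
for c in ["top","side"]:
    f=grab_frame(c); cv2.imwrite(f"pics/{c}0.png",f["img"][:,:,::-1])
    print(c,f["fx"],f["cx"],f["cy"],np.round(f["cam_to_world"],3).tolist())
    for n in ["flux_tin","heat_sink","solder_reel","round_dish","square_tray","oblong_tray","cork_pad","cleaner_pot","circuit_board"]:
        print(n,[(np.round(d["centre"]).tolist(),round(d["score"],2)) for d in tip_of(c,n)][:4])
s=get_state();print(s["clock"],s["eef_rot"],s["position"])
E
```

```text
pics
top 449.03147051927704 322.0163287236373 198.56385408576543 [[0.137, -0.969, 0.207, 0.342], [-0.991, -0.134, 0.03, -0.015], [-0.001, -0.209, -0.978, 1.006], [0.0, 0.0, 0.0, 1.0]]
flux_tin [([312.0, 232.0], 0.66)]
heat_sink [([199.0, 157.0], 0.79), ([378.0, 168.0], 0.63)]
solder_reel []
round_dish [([418.0, 257.0], 0.6)]
square_tray [([309.0, 236.0], 0.58)]
oblong_tray [([378.0, 168.0], 0.78)]
cork_pad [([266.0, 164.0], 0.62)]
cleaner_pot [([219.0, 231.0], 0.74)]
circuit_board [([472.0, 182.0], 0.85)]
side 442.81211639355655 321.9111436567709 190.5517906934035 [[-0.946, -0.244, 0.212, 0.346], [-0.324, 0.702, -0.635, 0.559], [0.006, -0.669, -0.743, 0.707], [0.0, 0.0, 0.0, 1.0]]
flux_tin [([347.0, 223.0], 0.62)]
heat_sink [([287.0, 162.0], 0.79), ([214.0, 330.0], 0.57)]
solder_reel [([382.0, 147.0], 0.79), ([319.0, 324.0], 0.27)]
round_dish [([383.0, 144.0], 0.84)]
square_tray [([345.0, 227.0], 0.81)]
oblong_tray [([292.0, 164.0], 0.87), ([320.0, 324.0], 0.44)]
cork_pad [([254.0, 257.0], 0.64)]
cleaner_pot [([320.0, 323.0], 0.77)]
circuit_board [([326.0, 105.0], 0.8)]
1.0 [4.30314590e-01 3.11197758e+00 5.05354896e-05] [0.14924202 0.52939545 0.20589442]
```

View pics/top0.png

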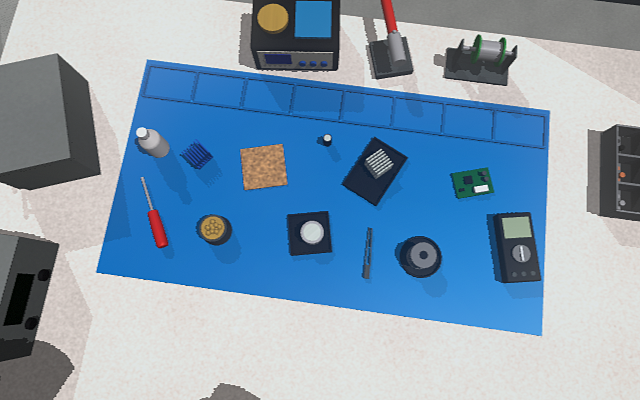

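View pics/side0.png

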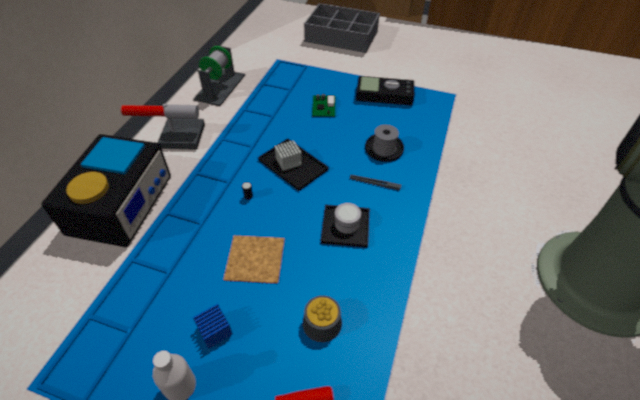

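The images show:
- **Trays and pad (top view):** cork pad (264,167), oblong tray (375,170), square tray (309,233), round dish (421,256).
- **Heat sink candidates:** bare aluminium at (379,162) and blue at (196,155). I choose the bare one.
- **Flux tin candidates:** steel tin at (312,232), white bottle (152,142), vial (327,140) and brass-topped pot (214,229). I choose the tin in the square tray.
- **Reel candidates:** grey reel in the dish at (423,255) and the green spool on its stand at (490,50). I choose the one in the dish.

Next I'll take wrist close-ups.

```bash
cat > h.py <<'E'
from cell import *
import numpy as np, cv2
from scipy.spatial.transform import Rotation as R
def rv(yaw):  # tool down; tool x at angle yaw, tool y (closing line) at yaw-90deg
    a=yaw/2; return np.pi*np.array([np.cos(a),np.sin(a),0])
def ray(f,T,px,z):
    d=T[:3,:3]@np.array([(px[0]-f["cx"])/f["fx"],(px[1]-f["cy"])/f["fy"],1]); o=T[:3,3]
    return (o+d*(z-o[2])/d[2])
def wrist():
    s=get_state(); T=np.eye(4); T[:3,:3]=R.from_rotvec(s["eef_rot"]).as_matrix(); T[:3,3]=s["position"]
    f=grab_frame("wrist"); return f,T@np.array(f["T_tool_cam"])
def proj(f,T,p):
    c=np.linalg.inv(T)@np.append(p,1); return [f["fx"]*c[0]/c[2]+f["cx"],f["fy"]*c[1]/c[2]+f["cy"]]
E
python3 - <<'E'
from h import *
ft=grab_frame("top"); T=np.array(ft["cam_to_world"])
px=dict(cork=(264,167),oblong=(375,170),square=(309,233),dish=(421,257),tin=(312,235),sink=(379,166),reel=(423,259),pot=(214,233),board=(472,183))
for n,p in px.items(): print(n,np.round(ray(ft,T,p,0.005)[:2],3))
f=grab_frame("wrist"); print(np.round(f["T_tool_cam"],3).tolist(),f["fx"],f["cx"],f["cy"])
for n in("square","dish","oblong","cork"):
    p=ray(ft,T,px[n],0.005); 
    for yaw in np.arange(-3,3.2,0.5):
        q=ik([p[0],p[1],0.22],rv(yaw)); 
        if q is not None: print(n,round(yaw,1),round(q[5],2),end=' ; ')
    print()
E
```

```text
cork [0.61  0.159]
oblong [ 0.638 -0.096]
square [0.472 0.034]
dish [ 0.453 -0.22 ]
tin [0.468 0.027]
sink [ 0.648 -0.104]
reel [ 0.449 -0.225]
pot [0.443 0.245]
board [ 0.637 -0.32 ]
[[-0.001, -0.951, -0.308, 0.081], [1.0, -0.001, -0.001, 0.001], [0.001, -0.308, 0.951, -0.17], [0.0, 0.0, 0.0, 1.0]] 342.15856878307443 325.44486803554037 198.18338154615458
square -3.0 -0.23 ; square -2.5 -0.73 ; square -2.0 -1.23 ; square -1.5 -1.73 ; square -1.0 -2.23 ; square -0.5 -2.73 ; square 0.0 3.06 ; square 0.5 2.56 ; square 1.0 2.06 ; square 1.5 1.56 ; square 2.0 1.06 ; square 2.5 0.56 ; square 3.0 0.06 ; 
dish -3.0 -0.74 ; dish -2.5 -1.24 ; dish -2.0 -1.74 ; dish -1.5 -2.24 ; dish -1.0 -2.74 ; dish -0.5 3.04 ; dish 0.0 2.54 ; dish 0.5 2.04 ; dish 1.0 1.54 ; dish 1.5 1.04 ; dish 2.0 0.54 ; dish 2.5 0.04 ; dish 3.0 -0.46 ; 
oblong -3.0 -0.41 ; oblong -2.5 -0.91 ; oblong -2.0 -1.41 ; oblong -1.5 -1.91 ; oblong -1.0 -2.41 ; oblong -0.5 -2.91 ; oblong 0.0 2.88 ; oblong 0.5 2.38 ; oblong 1.0 1.88 ; oblong 1.5 1.38 ; oblong 2.0 0.88 ; oblong 2.5 0.38 ; oblong 3.0 -0.12 ; 
cork -3.0 -0.0 ; cork -2.5 -0.5 ; cork -2.0 -1.0 ; cork -1.5 -1.5 ; cork -1.0 -2.0 ; cork -0.5 -2.5 ; cork 0.0 -3.0 ; cork 0.5 2.78 ; cork 1.0 2.28 ; cork 1.5 1.78 ; cork 2.0 1.28 ; cork 2.5 0.78 ; cork 3.0 0.28 ;
```

Run:
```python
from h import *
import pickle
views={"A":(0.53,0.08),"B":(0.53,-0.15)}
names=["flux_tin","heat_sink","solder_reel","round_dish","square_tray","oblong_tray","cork_pad"]
out={}
for v,(x,y) in views.items():
    movep([x,y,0.18],rv(np.pi)); sleep(0.3)
    f,T=wrist(); cv2.imwrite(f"pics/w{v}.png",f["img"][:,:,::-1]); out[v]=dict(f=f,T=T)
    for n in names:
        d=silhouettes("wrist",n); t=tip_of("wrist",n); out[v][n]=d
        z=0.004 if n in names[:3] else 0
        print(v,n,[(np.round(e["centre"]).tolist(),round(e["score"],2),int(e["mask"].sum())) for e in d][:2],[(np.round(e["centre"]).tolist(),round(e["score"],2),np.round(ray(f,T,e["centre"],z)[:2],3).tolist()) for e in t][:2])
pickle.dump(out,open("out.pkl","wb")); print(get_state()["clock"])
```

```text
A flux_tin [([266.0, 108.0], 0.71, 2660), ([15.0, 90.0], 0.37, 2414)] []
A heat_sink [([162.0, 275.0], 0.89, 2165), ([546.0, 246.0], 0.63, 2495)] [([538.0, 240.0], 0.72, [0.61, 0.317]), ([166.0, 270.0], 0.71, [0.647, -0.099])]
A solder_reel [([18.0, 88.0], 0.58, 2431)] [([17.0, 87.0], 0.73, [0.449, -0.215])]
A round_dish [([48.0, 99.0], 0.56, 3021)] []
A square_tray [([291.0, 100.0], 0.67, 7158)] []
A oblong_tray [([161.0, 237.0], 0.88, 6039)] [([168.0, 257.0], 0.94, [0.633, -0.098])]
A cork_pad [([400.0, 238.0], 0.67, 7398)] [([401.0, 238.0], 0.91, [0.61, 0.166])]
B flux_tin [([520.0, 108.0], 0.58, 3477)] [([506.0, 110.0], 0.78, [0.471, 0.03]), ([370.0, 256.0], 0.3, [0.63, -0.097])]
B heat_sink [([373.0, 277.0], 0.67, 2498)] [([372.0, 267.0], 0.74, [0.644, -0.095]), ([174.0, 256.0], 0.69, [0.63, -0.318])]
B solder_reel [([246.0, 87.0], 0.68, 3881)] [([256.0, 86.0], 0.61, [0.449, -0.215])]
B round_dish [([282.0, 73.0], 0.86, 3862)] []
B square_tray [([498.0, 85.0], 0.93, 6343)] [([370.0, 256.0], 0.36, [0.632, -0.096])]
B oblong_tray [([375.0, 244.0], 0.91, 7129)] [([372.0, 254.0], 0.88, [0.63, -0.094]), ([610.0, 238.0], 0.33, [0.61, 0.171])]
B cork_pad [([602.0, 240.0], 0.92, 6240)] [([607.0, 236.0], 0.85, [0.607, 0.167])]
6.2333
```

View B.

View pics/wB.png

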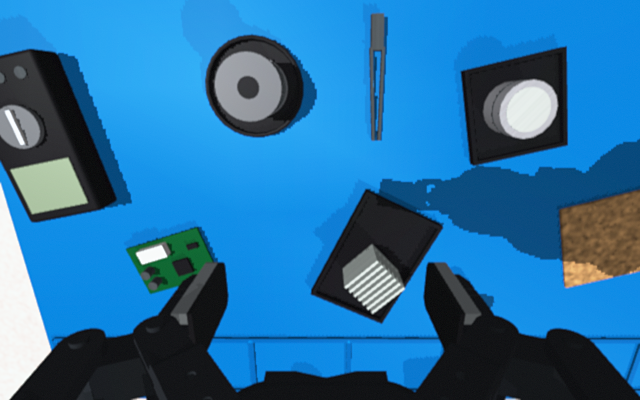

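View pics/wA.png

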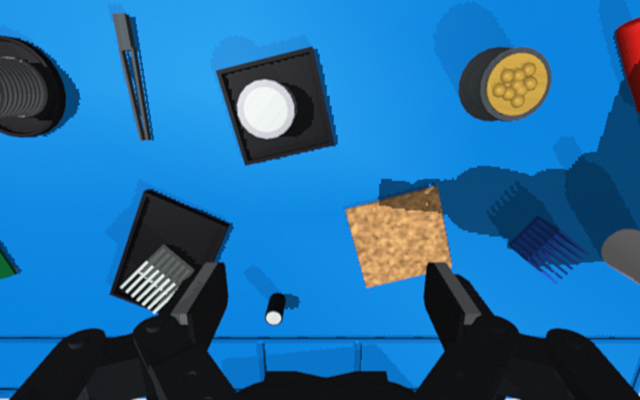

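A shows the tin at (266,109) left of centre in the square tray, with the cork pad at (400,238). B shows the grey reel (247,88) in the dish (254,86) and the bare heat sink (372,280) at one end of the oblong tray. I'll crop in on the heat sink to confirm it and read its yaw.

Run:
```python
import pickle
from h import *
o=pickle.load(open("out.pkl","rb"))
cv2.imwrite("pics/cropB.png",cv2.resize(o["B"]["f"]["img"][225:335,300:450,::-1],None,fx=5,fy=5,interpolation=cv2.INTER_CUBIC))
A,B=o["A"],o["B"]
def P(v,p,z): return np.round(ray(v["f"],v["T"],p,z)[:2],4)
print("tin",P(A,(266,109),.038)); print("reel",P(B,(247,88),.054)); print("dish",P(B,(254,86),.01))
for n,v,z,c in [("square",A,.01,[(217,71),(317,48),(337,143),(247,164)]),("cork",A,.004,[(346,209),(437,186),(452,270),(368,288)]),("oblong",B,.01,[(368,190),(442,227),(382,322),(312,293)])]:
    w=np.array([P(v,p,z) for p in c]); e=np.diff(np.vstack([w,w[:1]]),axis=0)
    print(n,w.mean(0),"sides",np.round(np.hypot(*e.T),3),"ang",np.round(np.degrees(np.arctan2(e[:,1],e[:,0])),0))
```

```text
tin [0.4676 0.0295]
reel [ 0.4503 -0.212 ]
dish [ 0.4486 -0.2149]
square [0.468825 0.0378  ] sides [0.095 0.089 0.093 0.091] ang [ 102.   12.  -77. -166.]
cork [0.610075 0.165175] sides [0.099 0.103 0.098 0.101] ang [ 105.   15.  -76. -164.]
oblong [ 0.632725 -0.092075] sides [0.091 0.135 0.091 0.137] ang [  63.  -26. -116.  154.]
```

View pics/cropB.png

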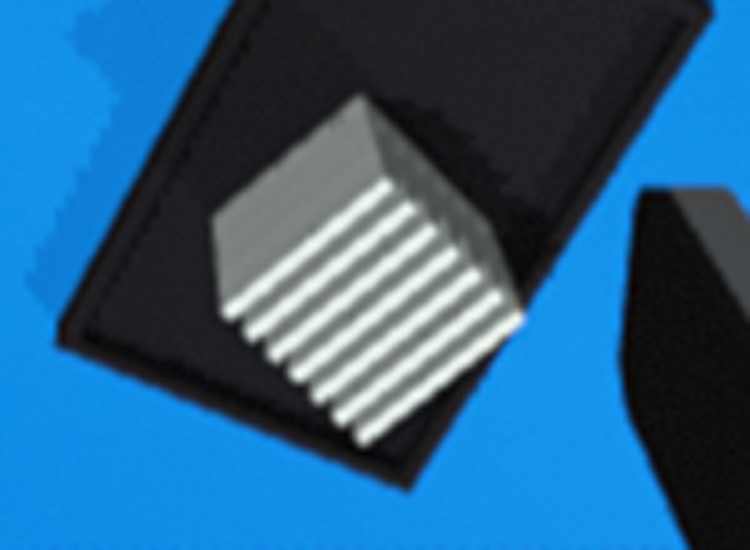

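The sides measure 92, 100 and 136 × 92 mm as they should, and the heat sink choice is confirmed (bare aluminium, fins visible). Now I'll move the tin to the cork.

```bash
cat >> h.py <<'E'
UP=0.13
def pick(p,yaw,z,N=50):
    movep([*p,UP],rv(yaw)); c=move_l([*p,z],0.12,until_force=12)
    grab(N); s=get_state(); print("down blocked",c,"z",round(s["position"][2],4),"gap",round(s["finger_gap"],3),"F",np.round(s["grasp_force"],1))
    move_l([*p,UP],0.12); s=get_state(); print("lifted gap",round(s["finger_gap"],3),"F",np.round(s["grasp_force"],1),"clock",s["clock"])
def place(p,yaw,z):
    movep([*p,UP],rv(yaw)); move_l([*p,z+0.02],0.12); sleep(0.2)
    c=move_l([*p,z-0.003],0.03,until_force=4); print("touch",c,round(get_state()["position"][2],4))
    let_go(); sleep(0.3); move_l([*p,UP],0.12); print("clock",get_state()["clock"])
E
python3 - <<'E'
from h import *
import pickle
B=pickle.load(open("out.pkl","rb"))["B"]
w=np.array([ray(B["f"],B["T"],p,.042)[:2] for p in [(377.6,261),(405,289),(372.4,314.4),(345,288)]]); e=np.diff(np.vstack([w,w[:1]]),axis=0)
print("sink",w.mean(0),np.hypot(*e.T),np.degrees(np.arctan2(e[:,1],e[:,0])))
pick([0.4676,0.0295],np.pi,0.013)
place([0.610,0.165],np.pi,0.013)
f,T=wrist(); cv2.imwrite("pics/w2.png",f["img"][:,:,::-1])
E
```

```text
sink [ 0.64753093 -0.09596646] [0.04404278 0.04489548 0.0438098  0.04486763] [  42.75711523  -46.16462217 -137.28584874  134.1336401 ]
down blocked False z 0.0146 gap -0.0 F 5.5
lifted gap -0.001 F 0.0 clock 10.0583
touch False 0.0101
clock 15.175
```

View pics/w2.png

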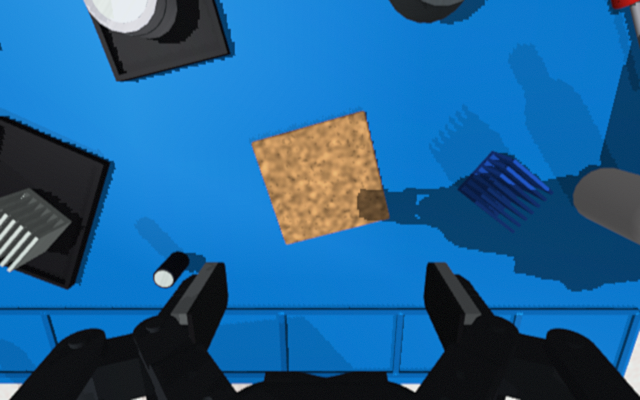

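The fingers closed on nothing: the cork (320,178) is empty and the tin still stands in the tray at (125,5). I'll look at it again from close by.

Run:
```python
from h import *
movep([0.4676,0.0295,0.13],rv(np.pi)); sleep(0.2)
f,T=wrist(); cv2.imwrite("pics/w3.png",f["img"][:,:,::-1])
import pickle; pickle.dump((f,T),open("w3.pkl","wb"))
print(proj(f,T,[0.4676,0.0295,0.038]), T[:3,3], get_state()["position"])
```

```text
[np.float64(322.73886903058263), np.float64(191.54285107266182)] [0.38821115 0.03186193 0.29977712] [0.4685397  0.0300803  0.12988925]
```

View pics/w3.png

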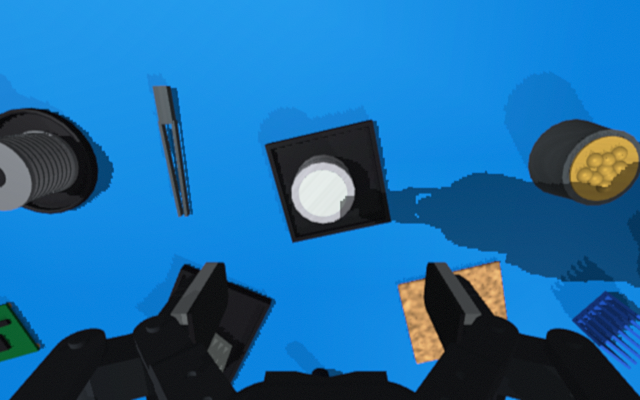

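The tin is unmoved at (323,192), exactly where predicted. I'll repeat the grasp in steps, with the side camera watching.

Run:
```python
from h import *
def st(t):
    s=get_state(); print(t,np.round(s["position"],4),"gap",round(s["finger_gap"],3),"F",np.round(s["grasp_force"],2),"ext",np.round(s["contact_force"],1),s["clock"])
st("start"); move_l([0.4676,0.0295,0.012],0.12); st("down")
a=grab_frame("side")["img"]; grab(50); st("grab"); sleep(0.4); st("later")
b=grab_frame("side")["img"]
cr=lambda i:cv2.resize(i[120:280,250:450,::-1],None,fx=2,fy=2.5)
cv2.imwrite("pics/s4.png",np.hstack([cr(a),cr(b)]))
```

```text
start [0.4685 0.0301 0.1299] gap 1.0 F 0.0 ext [ 0.8 -0.3 -0.1] 16.2833
down [0.4682 0.0295 0.0125] gap 0.998 F 0.0 ext [-0.3 -0.1 -0.8] 17.4167
grab [0.4715 0.0293 0.0146] gap 0.002 F 8.8 ext [ 0.3  0.6 17.4] 18.2333
later [0.4715 0.0293 0.0146] gap 0.002 F 8.8 ext [ 1.3  0.4 16.9] 18.6333
```

View pics/s4.png

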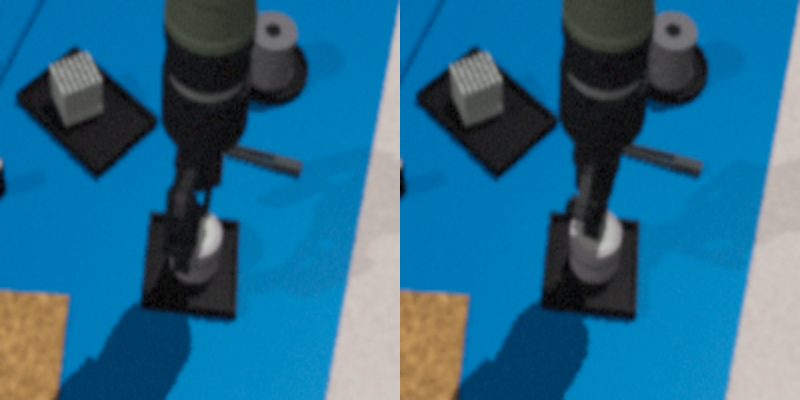

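Run:
```python
from h import *
f=grab_frame("side"); T=np.array(f["cam_to_world"]); s=get_state()
print("tcp",proj(f,T,s["position"]), "tin top",proj(f,T,[.4676,.0295,.038]),"bottom",proj(f,T,[.4676,.0295,.004]),"at z.038",proj(f,T,[.4715,.0293,.038]))
print(R.from_rotvec(s["eef_rot"]).as_matrix().round(3).tolist(), s["wrist_torque"])
let_go(); sleep(.2); t=grab_frame("top"); 
T=np.array(t["cam_to_world"]); print("top tcp",proj(t,T,s["position"]),"tin",proj(t,T,[.4676,.0295,.038]))
g=grab_frame("side")["img"]
grab(50); h=grab_frame("top")["img"]; let_go()
c=lambda i,x,y:cv2.resize(i[y-40:y+40,x-40:x+40,::-1],None,fx=5,fy=5,interpolation=cv2.INTER_CUBIC)
cv2.imwrite("pics/s5.png",np.hstack([c(f["img"],347,215),c(h,312,232)]))
```

```text
tcp [np.float64(346.5330185143236), np.float64(221.55669341059956)] tin top [np.float64(349.0078767202207), np.float64(214.70541794645024)] bottom [np.float64(348.13168318772085), np.float64(225.4078064479786)] at z.038 [np.float64(347.1112010697329), np.float64(214.11568223655647)]
[[-1.0, -0.0, 0.007], [-0.0, 1.0, -0.0], [-0.007, -0.0, -1.0]] [ 0.04938418  0.02281513 -0.01367809]
top tcp [np.float64(310.8672776946602), np.float64(232.80373531290263)] tin [np.float64(310.2626069596512), np.float64(233.1166593539183)]
```

View pics/s5.png

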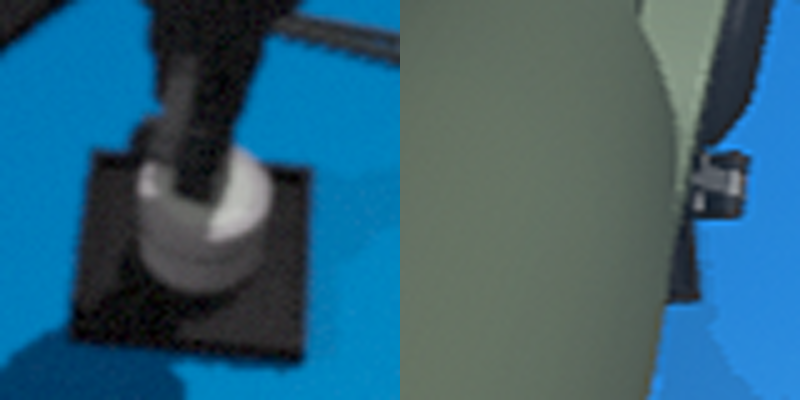

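In the side picture the shut tips rest on the lid, at about (346,215), so they are roughly 20 mm above the reported TCP. I'll probe the bare mat to measure the real tip height.

Run:
```python
from h import *
move_l([0.4676,0.0295,0.08],0.15)
move_l([0.535,0.09,0.05],0.2); grab(20); sleep(.1)
print(get_state()["finger_gap"]); c=move_l([0.535,0.09,-0.03],0.04,until_force=5)
s=get_state(); print(c,s["position"],s["contact_force"],s["clock"])
move_l([0.535,0.09,0.08],0.15); let_go()
```

```text
0.0001681340421667174
True [ 0.53486381  0.09001094 -0.02333895] [-1.05112405 -0.15741304  5.15006664] 25.1417
```

The real tips are 23 mm above the reported TCP, so I'll shift every height by that offset.

```bash
cat >> h.py <<'E'
OFF=0.0233; GZ=0.011-OFF
E
python3 - <<'E'
from h import *
pick([0.4676,0.0295],np.pi,GZ)
if get_state()["finger_gap"]>0.3:
    place([0.610,0.165],np.pi,GZ)
else: print("MISS")
f,T=wrist(); cv2.imwrite("pics/w6.png",f["img"][:,:,::-1])
E
```

```text
down blocked False z -0.0115 gap 0.559 F 50.9
lifted gap 0.561 F 51.6 clock 30.3583
touch True -0.0114
clock 35.2417
```

View pics/w6.png

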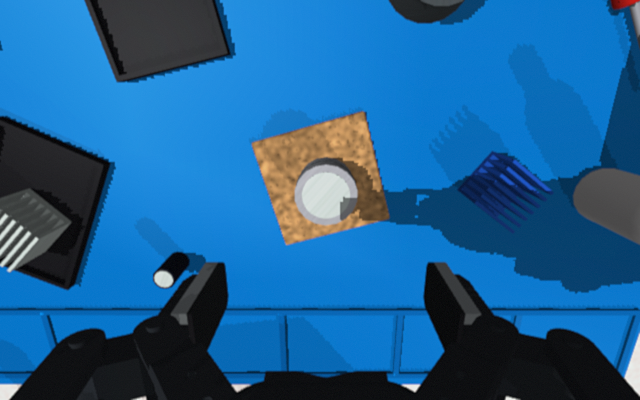

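The tin stands on the cork at (325,195). Next is the heat sink to the square tray, then the reel to the oblong tray.

```bash
sed -i 's/^UP=.*/UP=0.085/' h.py
python3 - <<'E'
from h import *
def go(p,y,q,y2):
    pick(p,y,GZ)
    if get_state()["finger_gap"]<0.3: let_go(); raise SystemExit("MISS")
    place(q,y2,GZ)
d=np.radians
go([0.6475,-0.0960],d(134),[0.469,0.038],d(103))
go([0.4495,-0.2130],2.7,[0.633,-0.092],2.8)
f,T=wrist(); cv2.imwrite("pics/w7.png",f["img"][:,:,::-1])
E
```

```text
down blocked False z -0.0114 gap 0.504 F 52.3
lifted gap 0.509 F 51.6 clock 38.7167
touch True -0.0115
clock 42.975
down blocked False z -0.0112 gap 0.6 F 50.7
lifted gap 0.604 F 52.8 clock 46.6
touch True -0.0111
clock 50.7833
```

View pics/w7.png

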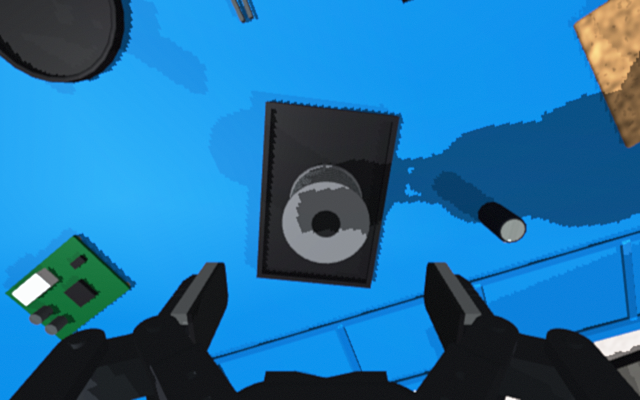

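The reel stands in the oblong tray at (326,222), and the circuit board is untouched. Now the tin goes to the dish, followed by a final check.

Run:
```python
from h import *
pick([0.610,0.165],np.pi,GZ)
if get_state()["finger_gap"]<0.3: raise SystemExit("MISS")
place([0.450,-0.2155],2.7,GZ)
movep([0.35,0.12,0.25],rv(np.pi)); sleep(.2)
a=grab_frame("side")["img"]; b=grab_frame("top")["img"]
cv2.imwrite("pics/f8.png",np.vstack([cv2.resize(a[80:280,200:450,::-1],(750,300*2))[:300*2:1][::2],cv2.resize(b[130:300,180:520,::-1],(750,300))]))
print(get_state()["clock"])
for c,f in (("side",0),("top",0)):
    F=grab_frame(c);T=np.array(F["cam_to_world"])
    for n in ("flux_tin","heat_sink","solder_reel","cleaner_pot","circuit_board"): print(c,n,[(np.round(ray(F,T,e["centre"],.004)[:2],3).tolist(),round(e["score"],2)) for e in tip_of(c,n)][:2])
```

```text
down blocked False z -0.0112 gap 0.562 F 51.8
lifted gap 0.564 F 51.6 clock 54.1917
touch True -0.0113
clock 59.0417
60.7833
side flux_tin [([0.452, -0.213], 0.64)]
side heat_sink [([0.612, 0.313], 0.9), ([0.468, 0.036], 0.65)]
side solder_reel [([0.635, -0.097], 0.68)]
side cleaner_pot [([0.458, 0.244], 0.71)]
side circuit_board [([0.64, -0.312], 0.95)]
top flux_tin [([0.451, -0.219], 0.78)]
top heat_sink [([0.612, 0.316], 0.97), ([0.467, 0.04], 0.6)]
top solder_reel [([0.638, -0.096], 0.67), ([0.454, -0.22], 0.57)]
top cleaner_pot [([0.449, 0.239], 0.46), ([0.63, -0.09], 0.45)]
top circuit_board [([0.649, -0.323], 0.59)]
```

View pics/f8.png

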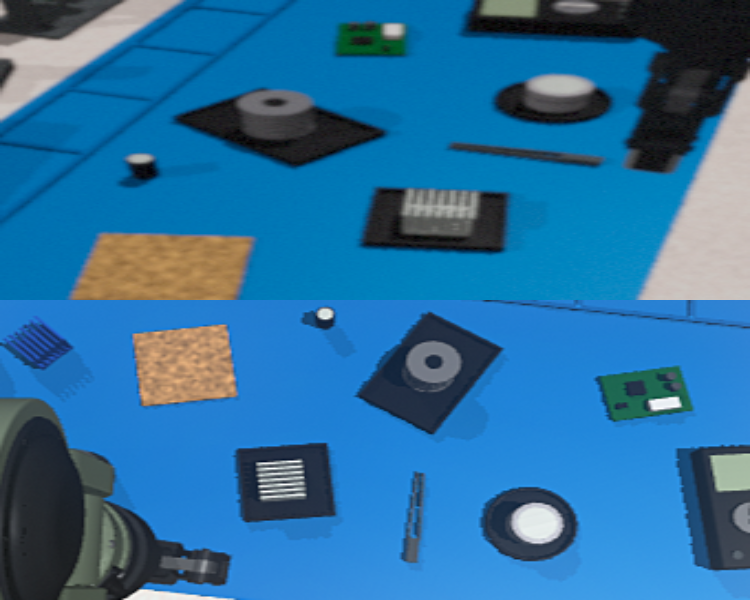

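All three stand centred and upright in the right trays: tin (537,523), heat sink (281,480) and reel (432,367). The arm is clear and touches nothing, so I'm handing in.

```bash
python3 -c "
from cell import *
print(sign_off())"
```

```text
the job is handed in; nothing more can be done
None
```

I handed the job in at about 61 s: the flux tin is in the round dish (after a stop on the cork pad), the heat sink in the square tray and the solder reel in the oblong tray, all upright in the final pictures, but sign-off returned no verdict.

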